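# Stow the last sample box and stack the carrier's upper tray

### The job

Finish packing the two-tier sample carrier: set the loose sample box flat in the empty recess of the lower tray, beside the box already stowed there. Then lift the upper tray by its handle and stack it on the lower tray, keeping hold of it until its corner pins are in the sockets of the corner posts, so that it ends up resting fully down on all four posts. Leave the stowed box in its recess and do not knock the other things on the bench about.

Things in the scene. Friction and masses are not known exactly. Their poses are not given: they have to be found in the camera images.
- lower_tray: Loose grey plastic tray on the bench, 0.9 kg, 200 (x) x 150 mm (y). Origin: centre of underside. Rim and middle divider (along y), 4 mm thick, tops 12 mm above the bench, form two recesses, each 94 x 142 mm. At each corner a 28 mm square steel post, top 60 mm above the bench, centred at x +-86, y +-61 mm, with a 17 mm square socket 24 mm deep in its top centre. Post tops carry the upper tray.
- empty_recess (a point): Centre of the floor of the lower tray's empty recess (at its -x end), 50 mm from the tray's centre and 4 mm above the bench. Axes as the lower tray's. The two outer corners of the recess are taken up by the corner posts (24 mm each way).
- upper_handle (a point): Centre of the upper tray's handle bar, 75 mm above its pin tips; axes are the tray's (x along the bar). Bar: black, 100 (x) x 14 (y) x 18 mm (z), over the tray's middle on two 12 x 14 mm uprights at its ends; 42 mm free under it, 76 mm between uprights. When the tray is fully down on the posts this point is 117 mm above the lower tray's underside and over its centre.
- upper_tray: Loose grey plastic tray, 0.35 kg (varies), standing on its pins; 200 (x) x 150 mm (y). Origin: centre, level with the pin tips. Deck underside 18 mm, top 24 mm, rim top 34 mm above the tips. Four round pins 18 mm long under the corners at x +-86, y +-61 mm: 12 mm diameter, tapering over the lowest 8 mm to 6 mm at the tip. Fits the lower tray either way round (half turn).
- sample_box_centre (a point): Centre (half-way up) of the loose sample box lying on the bench: closed white plastic box with a black band round it and a paper patch on its flat lid, 50 mm (its x) x 86 mm (its y) x 42 mm tall, z up, about 0.15 kg (varies).
- stowed_box_centre (a point): Centre of the identical box already lying loose in the other recess (+x end) of the lower tray, its 86 mm side along the tray's y.
- jar: Bystander: glass jar with black lid, 64 mm diameter, 85 mm tall. Origin at the centre of its underside. Leave alone.
- dish: Bystander: closed black round dish, 60 mm diameter, 16 mm tall. Origin at the centre of its underside. Leave alone.
- flask: Bystander: small glass flask with white stopper in a cork ring, 80 mm diameter at the foot, 111 mm tall. Origin at the centre of its underside. Leave alone.
- pipette: Bystander: hand pipette lying down, 205 mm long along its x (from -105 to +100 mm), 22 mm wide, 20 mm tall. Origin at the centre of its underside. Leave alone.

How it is judged (in metres and radians):
On the way, in this order (a step that is already met when the one before it is completed fails the run):
1. the sample box lies flat in the empty recess, let go (x of sample_box_centre in the frame of lower_tray between -0.1 and -0 m and y of sample_box_centre in the frame of lower_tray between -0.05 and 0.05 m and z of sample_box_centre in the frame of lower_tray between 0.021 and 0.029 m and angle between sample_box_centre's own z axis and vertical below 0.06 rad and contact force between the fingers and sample_box below 0.1 N), for 0.2 s.
2. the upper tray's pins are at least 8 mm into the sockets while the gripper still holds it (x of upper_handle in the frame of lower_tray between -0.009 and 0.009 m and y of upper_handle in the frame of lower_tray between -0.009 and 0.009 m and z of upper_handle in the frame of lower_tray between 0.112 and 0.127 m and contact force between the fingers and upper_tray above 0.5 N), for 0.05 s.
At the end, for the whole second after the job is handed in: Each box flat (0.06 rad) on its own recess floor, the sample box in the one that was empty; lower tray flat on the bench; upper tray down on the posts: handle 112-121 mm above the lower tray's underside, within 6 mm of its centre in x and y, aligned within 0.07 rad, level within 0.04 rad; at rest (x of sample_box_centre in the frame of lower_tray between -0.1 and -0 m and y of sample_box_centre in the frame of lower_tray between -0.05 and 0.05 m and z of sample_box_centre in the frame of lower_tray between 0.021 and 0.029 m and angle between each of sample_box_centre, stowed_box_centre's own z axis and vertical below 0.06 rad and x of stowed_box_centre in the frame of lower_tray between 0 and 0.1 m and y of stowed_box_centre in the frame of lower_tray between -0.05 and 0.05 m and z of stowed_box_centre in the frame of lower_tray between 0.021 and 0.029 m and x of upper_handle in the frame of lower_tray between -0.006 and 0.006 m and y of upper_handle in the frame of lower_tray between -0.006 and 0.006 m and z of upper_handle in the frame of lower_tray between 0.112 and 0.121 m and angle between the x axis of upper_handle and the x axis of lower_tray, either way round below 0.07 rad and angle between the z axis of upper_handle and the z axis of lower_tray, either way round below 0.04 rad and angle between lower_tray's own z axis and vertical below 0.04 rad and height (world z) of lower_tray below 0.005 m and linear speed of each of upper_tray, lower_tray below 0.02 m/s); the robot touches nothing.
It fails at once if a bystander is shifted by more than 30 mm (distance of any of jar, dish, flask, pipette from where it was at the start of the episode above 0.03 m).
It also fails if it takes over 61 s, if anything falls off the work surface, if the arm or the gripper's body presses on something with over 40 N, if the wrist force passes 120 N, or if a joint passes its speed limit or range.

### The arm

A 6-joint arm with a two-finger parallel gripper is mounted at the origin on the work surface. World frame = base frame: x ahead of the robot, y to its left, z up, the work surface at z = 0. Lengths are in mm, angles in rad, forces in N, time in s.
With the tool pointing down it reaches from about 300 to 775 mm from the base axis. Payload 14.6 kg.
Tool frame: the origin (TCP) lies on the centre line of the jaws, within the pads' length; the fingertips stand ahead of it and the grasp point (between the pads) is the TCP (manip.tip_reach is the z of the fingertips in the tool frame, in mm); z points along the fingers, y is the direction in which the jaws open and shut (so a half turn about z gives the same grasp; the last joint's range is limited). The gripper opens to 94 mm and grips with 3 to 60 N. Pads are 16 mm wide; open, the fingers measure 119 mm over their backs; the gripper's body (75 mm by 177 mm) begins 78 mm behind the grasp point.
Start: joints at [1.047, 0.3, 1.521, -0, 1.321, -0.067], TCP at [242.589, 493.599, 224.446] pointing down, gripper open.
Joint ranges: [-3.03, 3.03], [-0.79, 2.21], [0.23, 2.52], [-1.04, 4.18], [0, 3.07], [-2.55, 2.55]. Speed limits (rad/s): [2.22, 2.22, 2.57, 3.14, 3.14, 3.14].

### API

Orientations are given as [roll, pitch, yaw] about the fixed x, y, z axes, in that order (R = Rz(yaw) Ry(pitch) Rx(roll)).
In Python, from cell import manip, camera, search_frame, masks_of, tip_of gives the robot as it stands.
- The arm moves only by the tool send_rows, never from a script. Its argument "plan" is a list of rows, each an object with "travel": the shift along the tool's x, y, z in mm, a list of three; "delta_rot": the turn, a rotation vector about the tool's x, y, z in degrees, a list of three; "fingers": the gripper's target within -1 to 1 (shut at 1, half-way at 0, fully open at -1). In form: [{"travel": [dx, dy, dz], "delta_rot": [wx, wy, wz], "fingers": fingers}, ...]. A call has 1 to 20 rows; each row shifts and turns the commanded pose from where the row before left it, along the tool's axes as they then stand; what a row does not reach is not made up. A row lasts 1/8 s, in which the tool goes at most 62.5 mm and 10.7 degrees, less where a joint would pass 70% of its speed; a pose out of reach is approached as far as the arm can. A call is refused whole if a number of a shift passes 62.5 or a number of a turn 10.7, either way. A call with a gripper value outside its range is refused whole. The fingers move at their own pace and stop on an object; "grip_force" is the grip in N (left out, the last holds). Time passes only in rows, so rows that do not move let the fingers close. It gives the time, the measured TCP pose, the force and the opening at its end, in the units of the state.
- manip.read_state(): the state, without advancing time (a new reading comes with each control period).
- camera(name): name is "scene" or "top" or "wrist"; returns a dict with "color" (420x560x3 uint8, red, green, blue), "z_map" (420x560 float32, mm along the optical axis (not along the pixel's ray), 0 where there is no reading), "fov_y" (degrees; the focal length in pixels is half the picture's height over the tangent of half this angle, whatever the lens; pixels are square), "cx", "cy" (the principal point, pixels), "k1" (the pictures are not rectified: a ray, as slopes to the right and down, at radius r is drawn at 1 + k1 r^2 times it, then the intrinsics apply), "world_from_camera" (4x4, takes a point from camera to world coordinates); the wrist camera has in their place "tool_from_camera" (4x4, takes a point from camera to tool coordinates, whose origin is the TCP and whose axes are the flange's). Camera axes: x right, y up, looking along -z (the intrinsics and any distortion apply to the point x, -y, -z); pixel columns grow to the right and rows downward; lengths in mm; the calibration is good to about 2 mm. A picture is of the moment at which its call begins: read the wrist's pose just before it.
- manip.sign_off(): hands the job in, once; it reports no verdict.
Trained networks look in the newest picture that a camera, given by its name, has taken for a name from the list of things; names that differ only in an ending like _2 or _b are one class to them, and where a whole thing is asked for, a point or a joint stands for the part that bears it (a point fixed in the world has none). Each returns a list of dicts, best first, with "confidence" (0 to 1); they miss things now and then, are a little off and sometimes report something else, mostly with a low value. They report only what shows in the picture. A call takes as long as a camera call.
- search_frame(name, camera): "at" ([x, y, z] in mm, in the coordinates of the camera as it stood for that picture, good to about 4 mm: the middle of the surface that is visible of it).
- masks_of(name, camera): "region" (420x560 bool, what is visible of it).
- tip_of(name, camera): "at" ([x, y, z] in mm, in the coordinates of the camera as it stood for that picture, good to about 4 mm: a listed point, or the origin of a listed thing).
The state is a dict: "clock": time; "joints": joint angles; "qd": joint speeds; "effort": joint torques, N m; "eef_pos": TCP position; "eef_rot": TCP orientation; "wrist_force": force on the tool from outside, world axes, zero at the start; "moment": the same for the moment, N m; "finger_gap": finger opening in mm.
Only numpy, scipy, OpenCV 4.12 (cv2) and the standard library are available. Lean on these libraries where they do the work, as an engineer would, in place of code of your own. Each camera call takes 0.05 s, during which the arm holds its last target. There are 200 camera calls.

## Working session

There is one attempt and no reset: what is moved stays moved. The work goes in short steps, Python scripts to look and compute and a tool call to move; the robot and the scene stay as the last step left them, time stands still between calls to the robot, and variables do not carry over. Pictures are saved under pics/ and viewed, about 8 in all and at most 12, crops included, and the job is handed in when it is done.

Besides the shell and the picture viewer there is one more tool, called after "Request:" by a JSON object that holds its "api" and its "payload", one argument or row to a line. send_rows: Moves the arm, as the interface text tells. Its arguments: {"type":"object","properties":{"plan":{"type":"array"},"grip_force":{"type":"number"}},"required":["plan"]}

```bash
mkdir -p pics; cat > h.py <<'E'
import numpy as np, cv2
from scipy.spatial.transform import Rotation as R
from cell import manip, camera, search_frame, masks_of, tip_of
def tool():
    s=manip.read_state(); T=np.eye(4); T[:3,:3]=R.from_euler('xyz',s['eef_rot']).as_matrix(); T[:3,3]=s['eef_pos']; return T
def shot(n,save=None):
    T=tool(); c=camera(n)
    c['W']=c['world_from_camera'] if n!='wrist' else T@np.array(c['tool_from_camera'])
    if save: cv2.imwrite('pics/'+save,c['color'][:,:,::-1])
    return c
def cloud(c):
    h,w=c['z_map'].shape; f=h/2/np.tan(np.radians(c['fov_y'])/2)
    v,u=np.mgrid[:h,:w]; K=np.array([[f,0,c['cx']],[0,f,c['cy']],[0,0,1.]])
    p=cv2.undistortPoints(np.stack([u.ravel(),v.ravel()],1).astype(float)[:,None],K,np.array([c['k1'],0,0,0.])).reshape(h,w,2)
    z=c['z_map']; P=np.stack([p[...,0]*z,-p[...,1]*z,-z],-1)
    W=np.array(c['W']); P=P@W[:3,:3].T+W[:3,3]; P[z<=0]=np.nan; return P
def w(c,at):
    W=np.array(c['W']); return W[:3,:3]@np.array(at)+W[:3,3]
def rect(P,m,lo,hi):
    q=P[m&(P[...,2]>lo)&(P[...,2]<hi)]
    if len(q)<20: return None
    (x,y),(a,b),an=cv2.minAreaRect(q[:,:2].astype(np.float32))
    return np.round([x,y,a,b,an,np.median(q[:,2]),len(q)],1)
E
cat > a.py <<'E'
from h import *
print(manip.read_state(), manip.tip_reach)
for n in ['top','scene']:
    c=shot(n,n+'0.png'); P=cloud(c); np.save(n+'P.npy',P)
    print(n,np.round(np.array(c['W'])[:3,3]))
    for o in ['lower_tray','upper_tray','upper_handle','sample_box_centre','stowed_box_centre','empty_recess','jar','dish','flask','pipette']:
        print(o,[(np.round(w(c,d['at'])),round(d['confidence'],2)) for d in tip_of(o,n)[:3]])
    if n=='top':
        for o in ['lower_tray','upper_tray','sample_box_centre']:
            for d in masks_of(o,n)[:2]:
                m=d['region']; q=P[m]; print(o,d['confidence'],m.sum(),np.nanpercentile(q[:,2],[5,50,95]),rect(P,m,5,200),rect(P,m,38,48),rect(P,m,50,66),rect(P,m,20,39))
E
python3 a.py
```

```text
{'clock': 0.0, 'joints': array([ 1.04738215e+00,  3.00439400e-01,  1.52157759e+00,  9.73038758e-06,
        1.32072250e+00, -6.66148206e-02]), 'qd': array([-1.48669731e-04,  3.90253465e-04,  8.30180065e-05, -2.24908852e-04,
       -5.34182524e-04, -9.92026759e-04]), 'effort': array([-2.91889650e-03, -5.31791174e+01, -3.52748716e+01,  7.07380241e-02,
        2.42361089e-02, -1.15462803e-04]), 'eef_pos': array([242.47773847, 493.39102773, 223.90519208]), 'eef_rot': array([-3.14044899e+00, -8.57437794e-05,  2.68479084e+00]), 'wrist_force': array([ 0.09827316,  0.01344864, -0.28601234]), 'moment': array([0.0208659 , 0.01838346, 0.04536965]), 'finger_gap': 94.16220223082263} 19.0
top [ 425. -116. 1134.]
lower_tray [(array([462., 220.,   0.]), 0.8), (array([542., -12.,  22.]), 0.69)]
upper_tray [(array([ 504., -462.,   -0.]), 0.41)]
upper_handle [(array([ 470., -215.,   75.]), 0.75)]
sample_box_centre [(array([545., -16.,  22.]), 0.93)]
stowed_box_centre [(array([506., 202.,  22.]), 0.93)]
empty_recess [(array([410., 229.,   2.]), 0.67), (array([ 466., -218.,   75.]), 0.59)]
jar [(array([7
[... 702 characters left out ...]
  85.8  50.5  20.4  42.  913. ] [541.8 -15.   85.7  50.1  20.6  42.2 861. ] None [541.3 -15.2  85.   50.4  20.4  38.2  86. ]
scene [1287.   -5.  994.]
lower_tray [(array([460., 223.,   7.]), 0.84)]
upper_tray [(array([ 468., -213.,    4.]), 0.88)]
upper_handle [(array([ 468., -213.,   76.]), 0.84)]
sample_box_centre [(array([540., -11.,  15.]), 0.7)]
stowed_box_centre [(array([502., 202.,  23.]), 0.94)]
empty_recess [(array([414., 232.,   4.]), 0.76)]
jar [(array([784., -86.,  -0.]), 0.7), (array([ 469., -213.,   -1.]), 0.34)]
dish [(array([437.,   8.,  -3.]), 0.88)]
flask [(array([789., 107.,   1.]), 0.91)]
pipette [(array([ 497., -453.,    1.]), 0.82), (array([ 467., -212.,   74.]), 0.54)]
```

View pics/top0.png

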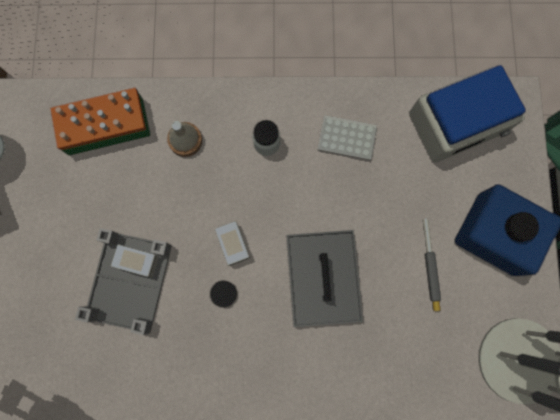

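View pics/scene0.png

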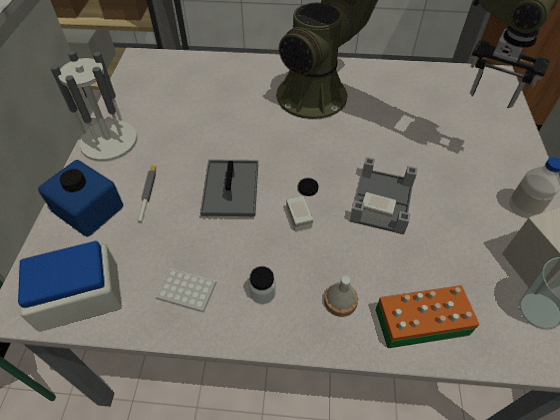

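The top view shows the lower tray at px (127,280) with the stowed box at its far end and the near recess empty. The sample box is at (232,243), the upper tray at (324,278) and the dish at (224,293). These agree with the measured points, so I'm moving above the box.

Request:
{"api": "send_rows", "payload": {
  "plan": [
    {"travel":[-32.9,-21.6,0],"delta_rot":[0,0,0],"fingers":-1},
    {"travel":[-32.9,-21.6,0],"delta_rot":[0,0,0],"fingers":-1},
    {"travel":[-32.9,-21.6,0],"delta_rot":[0,0,0],"fingers":-1},
    {"travel":[-32.9,-21.6,0],"delta_rot":[0,0,0],"fingers":-1},
    {"travel":[-32.9,-21.6,0],"delta_rot":[0,0,0],"fingers":-1},
    {"travel":[-32.9,-21.6,0],"delta_rot":[0,0,0],"fingers":-1},
    {"travel":[-32.9,-21.6,0],"delta_rot":[0,0,0],"fingers":-1},
    {"travel":[-32.9,-21.6,0],"delta_rot":[0,0,0],"fingers":-1},
    {"travel":[-32.9,-21.6,0],"delta_rot":[0,0,0],"fingers":-1},
    {"travel":[-32.9,-21.6,0],"delta_rot":[0,0,0],"fingers":-1},
    {"travel":[-32.9,-21.6,0],"delta_rot":[0,0,0],"fingers":-1},
    {"travel":[-32.9,-21.6,0],"delta_rot":[0,0,0],"fingers":-1},
    {"travel":[-32.9,-21.6,0],"delta_rot":[0,0,0],"fingers":-1},
    {"travel":[-32.9,-21.6,0],"delta_rot":[0,0,0],"fingers":-1},
    {"travel":[-32.9,-21.6,0],"delta_rot":[0,0,0],"fingers":-1},
    {"travel":[0,0,0],"delta_rot":[0,0,10.25],"fingers":-1},
    {"travel":[0,0,0],"delta_rot":[0,0,10.25],"fingers":-1},
    {"travel":[0,0,0],"delta_rot":[0,0,10.25],"fingers":-1},
    {"travel":[0,0,0],"delta_rot":[0,0,10.25],"fingers":-1},
    {"travel":[0,0,0],"delta_rot":[0,0,10.25],"fingers":-1}
  ]
}}

```text
clock: 3.75
eef_pos: [542.6, -14.9, 224.4]
eef_rot: [-3.142, -0.0, 1.784]
wrist_force: [-0.2, 0.3, -0.7]
finger_gap: 93.8
```

Request:
{"api": "send_rows", "payload": {
  "plan": [
    {"travel":[0,0,0],"delta_rot":[0,0,10.25],"fingers":-1},
    {"travel":[0,0,0],"delta_rot":[0,0,10.25],"fingers":-1},
    {"travel":[0,0,0],"delta_rot":[0,0,10.25],"fingers":-1},
    {"travel":[0,0,0],"delta_rot":[0,0,10.25],"fingers":-1},
    {"travel":[0,0,0],"delta_rot":[0,0,10.25],"fingers":-1},
    {"travel":[0,0,0],"delta_rot":[0,0,10.25],"fingers":-1},
    {"travel":[0,0,0],"delta_rot":[0,0,10.25],"fingers":-1},
    {"travel":[0,0,0],"delta_rot":[0,0,10.25],"fingers":-1},
    {"travel":[0,0,0],"delta_rot":[0,0,0],"fingers":-1},
    {"travel":[0,0,0],"delta_rot":[0,0,0],"fingers":-1}
  ]
}}

```text
clock: 5.0
eef_pos: [542.6, -14.9, 224.4]
eef_rot: [-3.142, 0.0, 0.363]
wrist_force: [0.3, 0.1, -0.8]
finger_gap: 94.0
```

```bash
cat >> h.py <<'E'
def go(target,yawdeg):
    T=tool(); d=T[:3,:3].T@(np.array(target)-T[:3,3]); s=manip.read_state()
    y=np.degrees(s['eef_rot'][2]); print('pos',np.round(s['eef_pos'],1),'rot',np.round(np.degrees(s['eef_rot']),2),'gap',round(s['finger_gap'],1),'t',round(s['clock'],2),'F',np.round(s['wrist_force'],1))
    print('tool move',np.round(d,1),'turn z',round((y-yawdeg+180)%360-180,2))
E
python3 - <<'E'
from h import *
go([541.7,-15,30],20.5)
c=shot('wrist','w1.png'); P=cloud(c)
for d in masks_of('sample_box_centre','wrist')[:2]:
    m=d['region']; print(d['confidence'],m.sum(),rect(P,m,38,48),rect(P,m,10,60))
E
```

```text
pos [542.6 -14.9 224.4] rot [-180.      0.     20.81] gap 94.0 t 5.0 F [ 0.3  0.1 -0.8]
tool move [ -0.9  -0.2 194.4] turn z 0.31
0.59 3151 [ 540.6  -14.2   85.9   50.    21.1   42.4 2938. ] [ 540.8  -14.1   86.3   50.    21.1   42.3 3040. ]
```

Request:
{"api": "send_rows", "payload": {
  "plan": [
    {"travel":[-1.5,0,40],"delta_rot":[0,0,0],"fingers":-1},
    {"travel":[0,0,40],"delta_rot":[0,0,0],"fingers":-1},
    {"travel":[0,0,40],"delta_rot":[0,0,0],"fingers":-1},
    {"travel":[0,0,40],"delta_rot":[0,0,0],"fingers":-1},
    {"travel":[0,0,20],"delta_rot":[0,0,0],"fingers":-1},
    {"travel":[0,0,14.4],"delta_rot":[0,0,0],"fingers":-1},
    {"travel":[0,0,0],"delta_rot":[0,0,0],"fingers":1},
    {"travel":[0,0,0],"delta_rot":[0,0,0],"fingers":1},
    {"travel":[0,0,0],"delta_rot":[0,0,0],"fingers":1},
    {"travel":[0,0,0],"delta_rot":[0,0,0],"fingers":1},
    {"travel":[0,0,0],"delta_rot":[0,0,0],"fingers":1},
    {"travel":[0,0,0],"delta_rot":[0,0,0],"fingers":1},
    {"travel":[0,0,-10],"delta_rot":[0,0,0],"fingers":1},
    {"travel":[0,0,-30],"delta_rot":[0,0,0],"fingers":1},
    {"travel":[0,0,-40],"delta_rot":[0,0,0],"fingers":1},
    {"travel":[0,0,-40],"delta_rot":[0,0,0],"fingers":1},
    {"travel":[0,0,0],"delta_rot":[0,0,0],"fingers":1}
  ],
  "grip_force": 20
}}

```text
clock: 7.22
eef_pos: [542.3, -15.5, 153.2]
eef_rot: [3.139, -0.005, 0.359]
wrist_force: [0.1, -0.1, -2.1]
finger_gap: 50.0
```

```bash
python3 - <<'E'
from h import *
# lower tray centre 460.2,220, x axis -12.2deg
a=np.radians(-12.2); r=np.array([460.2,219.8])-50*np.array([np.cos(a),np.sin(a)]); print(r)
go([r[0],r[1],150],77.8)
E
```

```text
[411.32920529 230.36623982]
pos [542.3 -15.5 153.2] rot [179.86  -0.28  20.58] gap 50.0 t 7.22 F [ 0.1 -0.1 -2.1]
tool move [ -36.3 -276.3    2.4] turn z -57.22
```

Request:
{"api": "send_rows", "payload": {
  "plan": [
    {"travel":[-3.6,-27.6,0],"delta_rot":[0,0,0],"fingers":1},
    {"travel":[-3.6,-27.6,0],"delta_rot":[0,0,0],"fingers":1},
    {"travel":[-3.6,-27.6,0],"delta_rot":[0,0,0],"fingers":1},
    {"travel":[-3.6,-27.6,0],"delta_rot":[0,0,0],"fingers":1},
    {"travel":[-3.6,-27.6,0],"delta_rot":[0,0,0],"fingers":1},
    {"travel":[-3.6,-27.6,0],"delta_rot":[0,0,0],"fingers":1},
    {"travel":[-3.6,-27.6,0],"delta_rot":[0,0,0],"fingers":1},
    {"travel":[-3.6,-27.6,0],"delta_rot":[0,0,0],"fingers":1},
    {"travel":[-3.6,-27.6,0],"delta_rot":[0,0,0],"fingers":1},
    {"travel":[-3.6,-27.6,0],"delta_rot":[0,0,0],"fingers":1},
    {"travel":[0,0,0],"delta_rot":[0,0,-9.5],"fingers":1},
    {"travel":[0,0,0],"delta_rot":[0,0,-9.5],"fingers":1},
    {"travel":[0,0,0],"delta_rot":[0,0,-9.5],"fingers":1},
    {"travel":[0,0,0],"delta_rot":[0,0,-9.5],"fingers":1},
    {"travel":[0,0,0],"delta_rot":[0,0,-9.5],"fingers":1},
    {"travel":[0,0,0],"delta_rot":[0,0,-9.5],"fingers":1},
    {"travel":[0,0,0],"delta_rot":[0,0,0],"fingers":1},
    {"travel":[0,0,0],"delta_rot":[0,0,0],"fingers":1}
  ]
}}

```text
clock: 9.48
eef_pos: [410.2, 230.2, 149.6]
eef_rot: [-3.141, 0.001, 1.35]
wrist_force: [0.5, 0.5, -1.2]
finger_gap: 50.3
```

```bash
python3 - <<'E'
from h import *
go([411.3,230.4,34.5],77.8)
c=shot('wrist','w2.png'); P=cloud(c)
for o in ['lower_tray','sample_box_centre']:
  for d in masks_of(o,'wrist')[:2]:
    m=d['region']; q=P[m]; print(o,d['confidence'],m.sum(),np.nanpercentile(q[:,2],[2,50,98]),rect(P,m,53,66))
E
```

```text
pos [410.2 230.2 149.6] rot [-1.7996e+02  3.0000e-02  7.7360e+01] gap 50.3 t 9.47 F [ 0.5  0.5 -1.2]
tool move [  0.4   1.1 115.1] turn z -0.44
lower_tray 0.86 15693 [ 2.64717213  5.13517632 60.97064594] [ 458.1  219.9  151.2  200.6   78.    60.  2472. ]
sample_box_centre 0.88 12668 [129.9501273  161.55395858 162.92113626] None
```

View pics/w2.png

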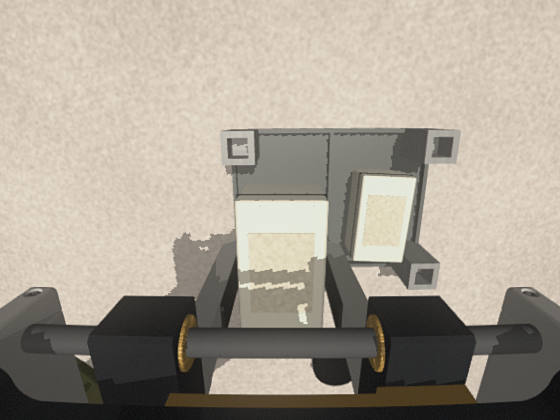

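The wrist view shows the held box (px ~280,260) over the empty recess, with the stowed box at (385,220) and the divider at x≈328. Alignment looks good, so I'm lowering.

Request:
{"api": "send_rows", "payload": {
  "plan": [
    {"travel":[0,0.5,30],"delta_rot":[0,0,-0.4],"fingers":1},
    {"travel":[0,0,30],"delta_rot":[0,0,0],"fingers":1},
    {"travel":[0,0,30],"delta_rot":[0,0,0],"fingers":1},
    {"travel":[0,0,15],"delta_rot":[0,0,0],"fingers":1},
    {"travel":[0,0,7],"delta_rot":[0,0,0],"fingers":1},
    {"travel":[0,0,2],"delta_rot":[0,0,0],"fingers":1},
    {"travel":[0,0,1],"delta_rot":[0,0,0],"fingers":1},
    {"travel":[0,0,0],"delta_rot":[0,0,0],"fingers":1}
  ]
}}

```text
clock: 10.62
eef_pos: [411.2, 230.4, 35.5]
eef_rot: [3.141, -0.001, 1.361]
wrist_force: [-0.6, -0.5, -1.6]
finger_gap: 49.7
```

Request:
{"api": "send_rows", "payload": {
  "plan": [
    {"travel":[0,0,1],"delta_rot":[0,0,0],"fingers":1},
    {"travel":[0,0,1],"delta_rot":[0,0,0],"fingers":1},
    {"travel":[0,0,0],"delta_rot":[0,0,0],"fingers":1}
  ]
}}

```text
clock: 11.0
eef_pos: [411.2, 230.4, 34.3]
eef_rot: [3.141, -0.0, 1.361]
wrist_force: [-7.1, -3.7, 20.4]
finger_gap: 49.5
```

Contact, so I'm releasing and rising.

Request:
{"api": "send_rows", "payload": {
  "plan": [
    {"travel":[0,0,-1],"delta_rot":[0,0,0],"fingers":1},
    {"travel":[0,0,0],"delta_rot":[0,0,0],"fingers":-0.45},
    {"travel":[0,0,0],"delta_rot":[0,0,0],"fingers":-0.45},
    {"travel":[0,0,0],"delta_rot":[0,0,0],"fingers":-0.45},
    {"travel":[0,0,0],"delta_rot":[0,0,0],"fingers":-0.45},
    {"travel":[0,0,-10],"delta_rot":[0,0,0],"fingers":-0.45},
    {"travel":[0,0,-30],"delta_rot":[0,0,0],"fingers":-0.45},
    {"travel":[0,0,-40],"delta_rot":[0,0,0],"fingers":-0.45},
    {"travel":[0,0,-40],"delta_rot":[0,0,0],"fingers":-0.45},
    {"travel":[0,0,-40],"delta_rot":[0,0,0],"fingers":-0.45},
    {"travel":[0,0,-40],"delta_rot":[0,0,0],"fingers":-0.45},
    {"travel":[0,0,0],"delta_rot":[0,0,0],"fingers":-0.45},
    {"travel":[0,0,0],"delta_rot":[0,0,0],"fingers":-0.45}
  ]
}}

```text
clock: 12.62
eef_pos: [410.6, 230.1, 233.6]
eef_rot: [-3.141, 0.0, 1.361]
wrist_force: [-0.3, 0.2, 0.3]
finger_gap: 68.1
```

```bash
python3 - <<'E'
from h import *
go([466.5,-214.5,235],4.1)
c=shot('wrist','w3.png'); P=cloud(c)
for n,c in (('wrist',c),('top',shot('top'))):
  P=cloud(c)
  for o in ['lower_tray','sample_box_centre']:
   for d in masks_of(o,n)[:2]:
    m=d['region']; q=P[m]; print(n,o,round(d['confidence'],2),m.sum(),np.nanpercentile(q[:,2],[2,50,98]),rect(P,m,53,66),rect(P,m,40,50))
E
```

```text
pos [410.6 230.1 233.6] rot [-1.7997e+02  2.0000e-02  7.7980e+01] gap 68.1 t 12.62 F [-0.3  0.2  0.3]
tool move [-423.2  147.3   -1.3] turn z 73.88
wrist lower_tray 0.73 12159 [ 2.77360578  5.11295307 60.95288584] [ 458.   219.9  149.8  200.1   77.9   60.1 1739. ] [458.  220.3 148.8 198.   77.4  45.  542. ]
wrist sample_box_centre 0.58 2968 [32.69161356 46.32334634 48.0442626 ] None [ 410.5  231.    85.5   50.    78.    46.4 2849. ]
top lower_tray 0.85 4539 [-0.81585613  6.00543153 61.67369834] [460.1 219.5 151.6 199.1  77.9  59.7 513. ] [459.7 217.9 148.2 197.9  77.6  44.6 180. ]
top sample_box_centre 0.55 1067 [10.55017738 45.7201816  50.25465645] None [412.1 230.   86.8  50.4  76.9  45.9 908. ]
```

View pics/w3.png

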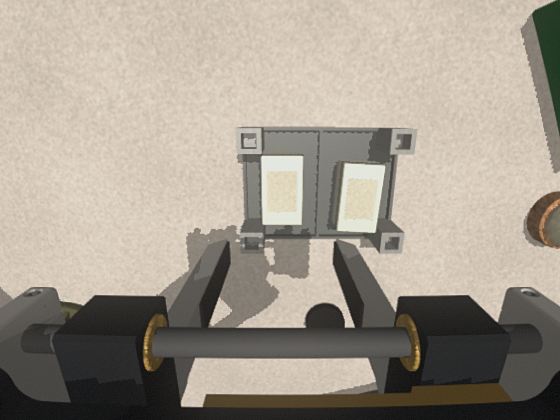

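Image shows both boxes flat in their recesses (sample at px ~282,190, lid height 46 mm measured). Now to the handle.

Request:
{"api": "send_rows", "payload": {
  "plan": [
    {"travel":[-32.6,11.3,0],"delta_rot":[0,0,0],"fingers":-0.45},
    {"travel":[-32.6,11.3,0],"delta_rot":[0,0,0],"fingers":-0.45},
    {"travel":[-32.6,11.3,0],"delta_rot":[0,0,0],"fingers":-0.45},
    {"travel":[-32.6,11.3,0],"delta_rot":[0,0,0],"fingers":-0.45},
    {"travel":[-32.6,11.3,0],"delta_rot":[0,0,0],"fingers":-0.45},
    {"travel":[-32.6,11.3,0],"delta_rot":[0,0,0],"fingers":-0.45},
    {"travel":[-32.6,11.3,0],"delta_rot":[0,0,0],"fingers":-0.45},
    {"travel":[-32.6,11.3,0],"delta_rot":[0,0,0],"fingers":-0.45},
    {"travel":[-32.6,11.3,0],"delta_rot":[0,0,0],"fingers":-0.45},
    {"travel":[-32.6,11.3,0],"delta_rot":[0,0,0],"fingers":-0.45},
    {"travel":[-32.6,11.3,0],"delta_rot":[0,0,0],"fingers":-0.45},
    {"travel":[-32.6,11.3,0],"delta_rot":[0,0,0],"fingers":-0.45},
    {"travel":[-32.6,11.3,0],"delta_rot":[0,0,0],"fingers":-0.45}
  ]
}}

```text
clock: 14.55
eef_pos: [466.3, -216.0, 233.7]
eef_rot: [-3.141, -0.0, 1.361]
wrist_force: [-0.2, -0.1, 0.5]
finger_gap: 68.0
```

Request:
{"api": "send_rows", "payload": {
  "plan": [
    {"travel":[0,0,0],"delta_rot":[0,0,10.55],"fingers":-0.45},
    {"travel":[0,0,0],"delta_rot":[0,0,10.55],"fingers":-0.45},
    {"travel":[0,0,0],"delta_rot":[0,0,10.55],"fingers":-0.45},
    {"travel":[0,0,0],"delta_rot":[0,0,10.55],"fingers":-0.45},
    {"travel":[0,0,0],"delta_rot":[0,0,10.55],"fingers":-0.45},
    {"travel":[0,0,0],"delta_rot":[0,0,10.55],"fingers":-0.45},
    {"travel":[0,0,0],"delta_rot":[0,0,10.55],"fingers":-0.45},
    {"travel":[0,0,0],"delta_rot":[0,0,0],"fingers":-0.45},
    {"travel":[0,0,0],"delta_rot":[0,0,0],"fingers":-0.45}
  ]
}}

```text
clock: 15.68
eef_pos: [466.3, -214.8, 233.9]
eef_rot: [-3.141, 0.0, 0.076]
wrist_force: [-0.2, -0.4, -0.6]
finger_gap: 68.1
```

```bash
python3 - <<'E'
from h import *
go([466.5,-214.5,72],4.1)
c=shot('wrist','w4.png'); P=cloud(c)
for n,c in (('wrist',c),('top',shot('top'))):
  P=cloud(c)
  for d in masks_of('upper_tray',n)[:1]:
    m=d['region']; q=P[m]; print(n,round(d['confidence'],2),m.sum(),'tray',rect(P,m,15,40),'bar',rect(P,m,78,92))
E
```

```text
pos [ 466.3 -214.8  233.9] rot [-1.7999e+02  1.0000e-02  4.3700e+00] gap 68.1 t 15.68 F [-0.2 -0.4 -0.6]
tool move [  0.2  -0.3 161.9] turn z 0.27
wrist 0.59 18704 tray [ 4.6430e+02 -2.1570e+02  2.0100e+02  1.5050e+02  4.4000e+00  2.4300e+01
  1.7482e+04] bar [ 464.5 -216.1  100.1   13.     4.1   84.1 1113. ]
top 0.77 1360 tray [ 463.6 -209.5  237.9   88.4   33.2   24.2 1285. ] bar [ 4.240e+02 -2.171e+02  1.630e+01  1.300e+01  4.000e-01  8.440e+01
  5.600e+01]
```

Request:
{"api": "send_rows", "payload": {
  "plan": [
    {"travel":[-1,0.4,40],"delta_rot":[0,0,0],"fingers":-0.45},
    {"travel":[0,0,40],"delta_rot":[0,0,0],"fingers":-0.45},
    {"travel":[0,0,40],"delta_rot":[0,0,0],"fingers":-0.45},
    {"travel":[0,0,30],"delta_rot":[0,0,0],"fingers":-0.45},
    {"travel":[0,0,11],"delta_rot":[0,0,0],"fingers":-0.45},
    {"travel":[0,0,0],"delta_rot":[0,0,0],"fingers":1},
    {"travel":[0,0,0],"delta_rot":[0,0,0],"fingers":1},
    {"travel":[0,0,0],"delta_rot":[0,0,0],"fingers":1},
    {"travel":[0,0,0],"delta_rot":[0,0,0],"fingers":1},
    {"travel":[0,0,0],"delta_rot":[0,0,0],"fingers":1},
    {"travel":[0,0,0],"delta_rot":[0,0,0],"fingers":1},
    {"travel":[0,0,0],"delta_rot":[0,0,0],"fingers":1},
    {"travel":[0,0,0],"delta_rot":[0,0,0],"fingers":1}
  ],
  "grip_force": 45
}}

```text
clock: 17.5
eef_pos: [465.4, -215.3, 73.1]
eef_rot: [3.142, -0.0, 0.072]
wrist_force: [-0.7, -0.4, 2.4]
finger_gap: 13.7
```

Request:
{"api": "send_rows", "payload": {
  "plan": [
    {"travel":[0,0,-5],"delta_rot":[0,0,0],"fingers":1},
    {"travel":[0,0,-15],"delta_rot":[0,0,0],"fingers":1},
    {"travel":[0,0,-25],"delta_rot":[0,0,0],"fingers":1},
    {"travel":[0,0,-30],"delta_rot":[0,0,0],"fingers":1},
    {"travel":[0,0,-30],"delta_rot":[0,0,0],"fingers":1},
    {"travel":[0,0,-25],"delta_rot":[0,0,0],"fingers":1},
    {"travel":[0,0,0],"delta_rot":[0,0,0],"fingers":1},
    {"travel":[0,0,0],"delta_rot":[0,0,0],"fingers":1}
  ]
}}

```text
clock: 18.5
eef_pos: [465.0, -215.1, 202.2]
eef_rot: [-3.141, 0.001, 0.072]
wrist_force: [0.3, 0.2, -4.4]
finger_gap: 13.4
```

```bash
python3 - <<'E'
from h import *
go([459,219.8,205],-12.2)
c=shot('wrist','w5.png'); P=cloud(c); Ti=np.linalg.inv(tool())
for d in masks_of('upper_tray','wrist')[:1]:
    m=d['region']; q=P[m]; print(round(d['confidence'],2),m.sum(),'tray',rect(P,m,140,172),'bar',rect(P,m,200,230))
    k=m&(P[...,2]>140)&(P[...,2]<172); A=np.c_[P[k][:,:2],np.ones(k.sum())]; print('slope',np.linalg.lstsq(A,P[k][:,2],rcond=None)[0])
E
```

```text
pos [ 465.  -215.1  202.2] rot [-1.7996e+02  6.0000e-02  4.1300e+00] gap 13.4 t 18.5 F [ 0.3  0.2 -4.4]
tool move [  25.3 -434.2   -2.5] turn z 16.33
0.62 41763 tray [ 4.7190e+02 -2.1470e+02  1.8430e+02  1.5110e+02  4.1000e+00  1.5330e+02
  3.7724e+04] bar [ 470.7 -215.6   87.1   36.9   18.8  213.1 3611. ]
slope [1.00496312e-02 5.32832418e-04 1.49555927e+02]
```

View pics/w5.png

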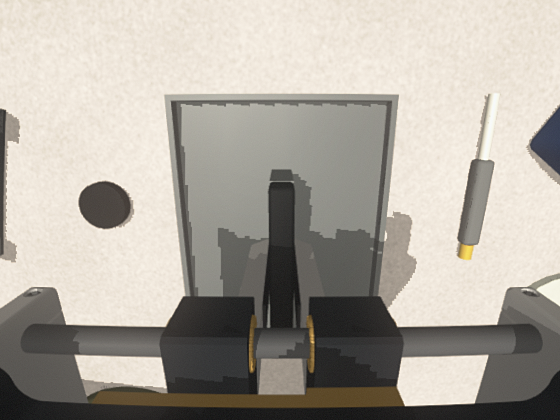

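The picture shows the tray held level, with the bar at px (282,230) between the fingers and the rim square to the jaws. I'm carrying it over.

Request:
{"api": "send_rows", "payload": {
  "plan": [
    {"travel":[0.7,-12,0],"delta_rot":[0,0,0],"fingers":1},
    {"travel":[1.4,-24.1,0],"delta_rot":[0,0,0],"fingers":1},
    {"travel":[1.4,-24.1,0],"delta_rot":[0,0,0],"fingers":1},
    {"travel":[1.4,-24.1,0],"delta_rot":[0,0,0],"fingers":1},
    {"travel":[1.4,-24.1,0],"delta_rot":[0,0,0],"fingers":1},
    {"travel":[1.4,-24.1,0],"delta_rot":[0,0,0],"fingers":1},
    {"travel":[1.4,-24.1,0],"delta_rot":[0,0,0],"fingers":1},
    {"travel":[1.4,-24.1,0],"delta_rot":[0,0,0],"fingers":1},
    {"travel":[1.4,-24.1,0],"delta_rot":[0,0,0],"fingers":1},
    {"travel":[1.4,-24.1,0],"delta_rot":[0,0,0],"fingers":1},
    {"travel":[1.4,-24.1,0],"delta_rot":[0,0,0],"fingers":1},
    {"travel":[1.4,-24.1,0],"delta_rot":[0,0,0],"fingers":1},
    {"travel":[1.4,-24.1,0],"delta_rot":[0,0,0],"fingers":1},
    {"travel":[1.4,-24.1,0],"delta_rot":[0,0,0],"fingers":1},
    {"travel":[1.4,-24.1,0],"delta_rot":[0,0,0],"fingers":1},
    {"travel":[1.4,-24.1,0],"delta_rot":[0,0,0],"fingers":1},
    {"travel":[1.4,-24.1,0],"delta_rot":[0,0,0],"fingers":1},
    {"travel":[1.4,-24.1,0],"delta_rot":[0,0,0],"fingers":1},
    {"travel":[1.0,-12.5,0],"delta_rot":[0,0,0],"fingers":1},
    {"travel":[0,0,0],"delta_rot":[0,0,4],"fingers":1}
  ]
}}

```text
clock: 21.1
eef_pos: [459.1, 220.4, 202.7]
eef_rot: [3.141, 0.001, 0.002]
wrist_force: [-0.5, 0.2, -3.4]
finger_gap: 13.6
```

Request:
{"api": "send_rows", "payload": {
  "plan": [
    {"travel":[0,0,0],"delta_rot":[0,0,4.1],"fingers":1},
    {"travel":[0,0,0],"delta_rot":[0,0,4.1],"fingers":1},
    {"travel":[0,0,0],"delta_rot":[0,0,4.1],"fingers":1},
    {"travel":[0,0,20],"delta_rot":[0,0,0],"fingers":1},
    {"travel":[0,0,20],"delta_rot":[0,0,0],"fingers":1},
    {"travel":[0,0,0],"delta_rot":[0,0,0],"fingers":1},
    {"travel":[0,0,0],"delta_rot":[0,0,0],"fingers":1}
  ]
}}

```text
clock: 21.98
eef_pos: [459.8, 219.7, 163.8]
eef_rot: [-3.141, -0.001, -0.212]
wrist_force: [1.1, 0.3, -3.3]
finger_gap: 13.7
```

```bash
python3 - <<'E'
from h import *
go([459,219.8,140],-12.2)
c=shot('wrist','w6.png'); P=cloud(c)
for o in ['upper_tray','lower_tray']:
  for d in masks_of(o,'wrist')[:1]:
    m=d['region']; print(o,round(d['confidence'],2),m.sum(),np.nanpercentile(P[m][:,2],[2,50,98]),rect(P,m,100,130),rect(P,m,53,66))
c=shot('scene','s6.png'); cv2.imwrite('pics/s6c.png',cv2.resize(c['color'][80:280,280:480,::-1],None,fx=3,fy=3))
E
```

```text
pos [459.8 219.7 163.8] rot [-1.7998e+02 -4.0000e-02 -1.2170e+01] gap 13.7 t 21.98 F [ 1.1  0.3 -3.3]
tool move [-0.8  0.1 23.8] turn z 0.03
upper_tray 0.72 41453 [113.57382368 115.06645007 175.15334131] [  466.4   217.6   151.1   184.5    77.8   115.  37451. ] None
```

View pics/s6c.png

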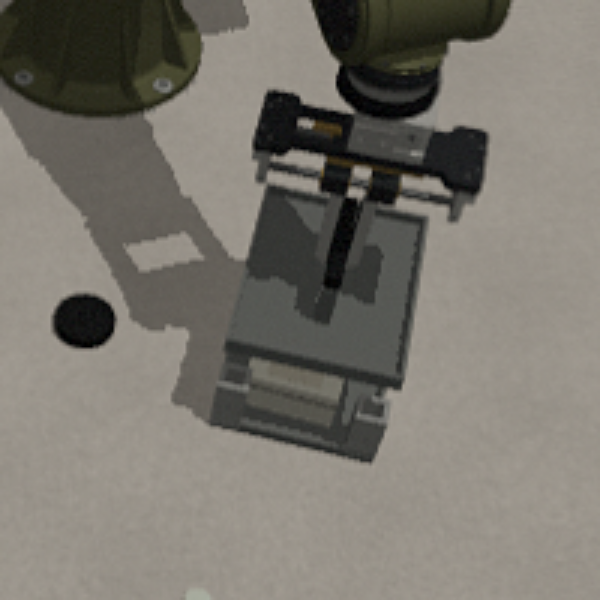

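The scene crop shows the upper tray squarely above the posts, with the front post sockets at (235,380) and (375,405). I'm lowering it gently.

Request:
{"api": "send_rows", "payload": {
  "plan": [
    {"travel":[-0.7,-0.3,10],"delta_rot":[0,0,0],"fingers":1},
    {"travel":[0,0,10],"delta_rot":[0,0,0],"fingers":1},
    {"travel":[0,0,8],"delta_rot":[0,0,0],"fingers":1},
    {"travel":[0,0,3],"delta_rot":[0,0,0],"fingers":1},
    {"travel":[0,0,3],"delta_rot":[0,0,0],"fingers":1},
    {"travel":[0,0,0],"delta_rot":[0,0,0],"fingers":1}
  ]
}}

```text
clock: 22.92
eef_pos: [459.0, 220.0, 129.0]
eef_rot: [3.142, 0.0, -0.212]
wrist_force: [-0.6, 0.1, -4.3]
finger_gap: 13.2
```

Request:
{"api": "send_rows", "payload": {
  "plan": [
    {"travel":[0,0,3],"delta_rot":[0,0,0],"fingers":1},
    {"travel":[0,0,3],"delta_rot":[0,0,0],"fingers":1},
    {"travel":[0,0,3],"delta_rot":[0,0,0],"fingers":1},
    {"travel":[0,0,2],"delta_rot":[0,0,0],"fingers":1},
    {"travel":[0,0,0],"delta_rot":[0,0,0],"fingers":1}
  ]
}}

```text
clock: 23.55
eef_pos: [458.9, 220.0, 117.9]
eef_rot: [3.141, 0.0, -0.212]
wrist_force: [1.0, 0.1, -3.5]
finger_gap: 13.6
```

Request:
{"api": "send_rows", "payload": {
  "plan": [
    {"travel":[0,0,1],"delta_rot":[0,0,0],"fingers":1},
    {"travel":[0,0,1],"delta_rot":[0,0,0],"fingers":1},
    {"travel":[0,0,0.7],"delta_rot":[0,0,0],"fingers":1},
    {"travel":[0,0,0],"delta_rot":[0,0,0],"fingers":1},
    {"travel":[0,0,0],"delta_rot":[0,0,0],"fingers":1}
  ]
}}

```text
clock: 24.18
eef_pos: [459.0, 220.0, 115.4]
eef_rot: [-3.142, -0.0, -0.212]
wrist_force: [-0.4, 0.4, -3.4]
finger_gap: 14.1
```

Request:
{"api": "send_rows", "payload": {
  "plan": [
    {"travel":[0,0,0.6],"delta_rot":[0,0,0],"fingers":1},
    {"travel":[0,0,0.4],"delta_rot":[0,0,0],"fingers":1},
    {"travel":[0,0,0],"delta_rot":[0,0,0],"fingers":1}
  ]
}}

```text
clock: 24.55
eef_pos: [459.0, 220.0, 115.1]
eef_rot: [-3.141, -0.0, -0.212]
wrist_force: [-5.3, -1.6, 7.7]
finger_gap: 13.1
```

Seated (upward force). Releasing and retreating.

Request:
{"api": "send_rows", "payload": {
  "plan": [
    {"travel":[0,0,-0.4],"delta_rot":[0,0,0],"fingers":1},
    {"travel":[0,0,0],"delta_rot":[0,0,0],"fingers":-0.2},
    {"travel":[0,0,0],"delta_rot":[0,0,0],"fingers":-0.2},
    {"travel":[0,0,0],"delta_rot":[0,0,0],"fingers":-0.2},
    {"travel":[0,0,0],"delta_rot":[0,0,0],"fingers":-0.2},
    {"travel":[0,0,0],"delta_rot":[0,0,0],"fingers":-0.2},
    {"travel":[0,0,-10],"delta_rot":[0,0,0],"fingers":-0.2},
    {"travel":[0,0,-30],"delta_rot":[0,0,0],"fingers":-0.2},
    {"travel":[0,0,-40],"delta_rot":[0,0,0],"fingers":-0.2},
    {"travel":[0,0,-40],"delta_rot":[0,0,0],"fingers":-0.2},
    {"travel":[0,0,-20],"delta_rot":[0,0,0],"fingers":-0.2},
    {"travel":[0,0,0],"delta_rot":[0,0,0],"fingers":-0.2},
    {"travel":[0,0,0],"delta_rot":[0,0,0],"fingers":-0.2}
  ]
}}

```text
clock: 26.18
eef_pos: [458.6, 219.9, 253.9]
eef_rot: [3.141, 0.001, -0.212]
wrist_force: [0.9, 0.2, 0.4]
finger_gap: 56.3
```

```bash
python3 - <<'E'
from h import *
go([459,219.8,140],-12.2)
c=shot('wrist','w7.png'); P=cloud(c)
for d in masks_of('upper_tray','wrist')[:1]:
    m=d['region']; print(round(d['confidence'],2),np.nanpercentile(P[m][:,2],[2,50,98]),'tray',rect(P,m,60,85),'bar',rect(P,m,118,135))
    k=m&(P[...,2]>60)&(P[...,2]<70); A=np.c_[P[k][:,:2],np.ones(k.sum())]; print('slope',np.linalg.lstsq(A,P[k][:,2],rcond=None)[0][:2], 'deck z',np.nanmedian(P[k][:,2]))
c=shot('scene'); cv2.imwrite('pics/s7c.png',cv2.resize(c['color'][80:280,280:480,::-1],None,fx=3,fy=3))
E
```

```text
pos [458.6 219.9 253.9] rot [ 1.7996e+02  6.0000e-02 -1.2170e+01] gap 56.3 t 26.18 F [0.9 0.2 0.4]
tool move [  0.5  -0.  113.9] turn z 0.03
0.96 [ 64.68122829  66.36922278 126.45785075] tray [  457.4   219.3   150.4   201.1    78.     66.3 18530. ] bar [ 458.2  219.2   13.8   99.7   78.1  126.  1301. ]
slope [-0.00121115 -0.00042393] deck z 66.18089917643647
```

View pics/s7c.png

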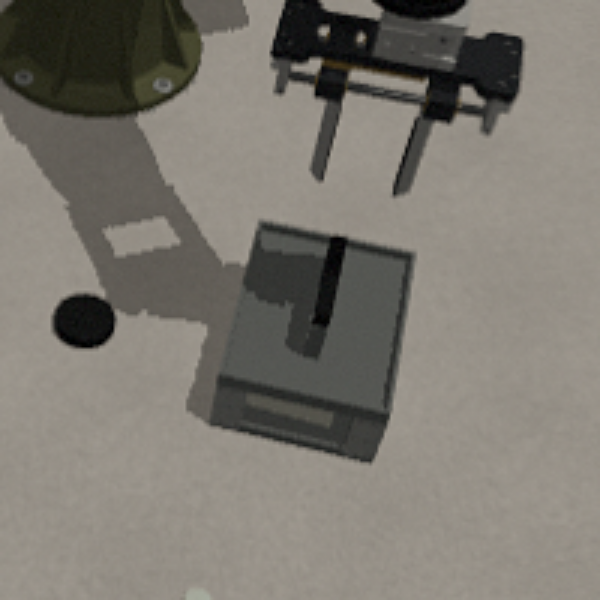

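The tray is down and level: deck at 66 mm, bar top at 126 mm and slope about 0.001. The crop shows it flush on the posts with the gripper clear.

```bash
python3 -c "from cell import manip; print(manip.sign_off())"
```

```text
the job is handed in; nothing more can be done
None
```

The carrier is packed and the job is handed in. The last move ended at 26.2 s of the 61 s allowed. Hand-in gave no verdict.

- **Sample box:** it went into the empty recess and was let go. Its lid measured about 46 mm above the bench, which is what a box flat on the recess floor should read. It lines up with the tray to about 1°.
- **Upper tray:** I lifted it by the handle and held it all the way down, until the wrist force showed the posts taking the load. I then released it and backed off.
- **Final check of the upper tray:**
  - Deck top is 66 mm above the bench and the bar top about 126 mm, so the handle centre is about 117 mm up.
  - The slope is about 0.001 rad, and it is within about 1 mm of the lower tray's centre and well aligned.
  - The gripper is clear, with about zero force.

**Disagreements and limits:**
- The wrist and top cameras differed by 1–2 mm, within their stated calibration. I steered to values between them.
- The top camera's view of the upper tray was blocked by the arm just before the grasp, so I ignored that reading.
- I did not re-measure the jar, dish, flask or pipette at the end. No move went near them, and the dish looks unmoved in the last picture.
- The stowed box was last seen clearly in its recess before the upper tray went on.

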